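# Balance two filter wheels on knife edges and sort them

### The arm

A 7-joint arm with a two-finger parallel gripper is mounted at the origin on a cart in front of the work surface, level with it; the furniture and walls round the work are solid. World frame = base frame: x ahead of the robot, y to its left, z up, the work surface at z = 0. Lengths are in mm, angles in rad, forces in N, time in s.
With the tool pointing down it reaches from about 400 to 875 mm from the base axis. Payload 4.4 kg.
Tool frame: the origin (TCP) lies midway between the tips of the shut fingers; the grasp point (between the pads) lies 19 mm behind it; z points along the fingers, y is the line along which they close (so a half turn about z gives the same grasp; the last joint's range is limited). The gripper opens to 85 mm and grips with 20 to 120 N. Pads are 22 mm wide; open, the fingers measure 114 mm over their backs; the gripper's body (76 mm by 85 mm) begins 54 mm behind the grasp point. The pads swing forward as they close: fully open they stand 13 mm farther back than shut.
Start: joints at [-1.278, 0.628, 0.038, 1.517, -0.027, 0.996, -0.02], TCP at [228.224, 608.631, 202.213] pointing down, gripper open.
Joint ranges: [-3.06, 3.06], [-0.37, 2.12], [-1.25, 1.32], [0.18, 2.47], [-1.1, 4.24], [0.23, 1.98], [-2.94, 2.94]. Speed limits (rad/s): [2.57, 2.57, 3.14, 3.14, 3.14, 3.14, 3.14].

### API

Orientations are given as [roll, pitch, yaw] about the fixed x, y, z axes, in that order (R = Rz(yaw) Ry(pitch) Rx(roll)).
In Python, from cell import ctrl gives the robot as it stands.
- The arm moves only by the shell command python3 -m handwheel 'ROWS'. ROWS is JSON, a list of rows, each a list of 3 entries, a list of its own where there are three numbers: the turn, a rotation vector about the tool's x, y, z in degrees, then the shift along the tool's x, y, z in m, then the closure, from 0 (fully open) to 1 (shut). A call has 1 to 5 rows; each row shifts and turns the commanded pose from where the row before left it, along the tool's axes as they then stand; what a row does not reach is not made up. A row lasts 1/12 s, in which the tool goes at most 41.7 mm and 7.16 degrees, less where a joint would pass 70% of its speed; a pose out of reach is approached as far as the arm can. A call is refused whole if a number of a shift passes 0.0417 or a number of a turn 7.16, either way. A call with a gripper value outside its range is refused whole. The fingers move at their own pace and stop on an object; the grip force is fixed at half the most. Time passes only in rows, so rows that do not move let the fingers close. It gives the time, the measured TCP pose, the force, the opening and the grip force at its end, in the units of the state.
- ctrl.read_state(): the state, without advancing time (a new reading comes with each control period).
- ctrl.get_image(name): name is "scene" or "top"; returns a dict with "pixels" (480x640x3 uint8, red, green, blue), "fx", "fy", "cx", "cy" (pixels), "k1" (the pictures are not rectified: a ray, as slopes to the right and down, at radius r is drawn at 1 + k1 r^2 times it, then the intrinsics apply), "pose" (4x4, takes a point from camera to world coordinates). Camera axes: x right, y up, looking along -z (the intrinsics and any distortion apply to the point x, -y, -z); pixel columns grow to the right and rows downward; lengths in mm; the calibration is good to about 2 mm. A picture is of the moment at which its call begins. There is no depth.
- ctrl.finish_job(): hands the job in; it is judged then, once.
The state is a dict: "clock": time; "qpos": joint angles; "qd": joint speeds; "tau": joint torques, N m; "eef_pos": TCP position; "tool_rot": TCP orientation; "force": force on the tool from outside, world axes, zero at the start; "torque": the same for the moment, N m; "width": finger opening in mm; "gripper_force": force on a finger pad.
Only numpy, scipy, OpenCV 4.12 (cv2) and the standard library are available. Lean on these libraries where they do the work, as an engineer would, in place of code of your own. Each camera call takes 0.05 s, during which the arm holds its last target. There are 200 camera calls.

### The job

Test the two filter wheels from the grey rack for balance, one after the other: set the wheel's spindle across the two knife edges of the blue stand, let go and watch it for a couple of seconds. A wheel that stays as it was put is good and goes into the green rack; a wheel that turns by itself is heavy on one side and goes into the red rack, each seated in both V saddles and put away before the next is tested. Do not let a wheel fall onto the bench, and leave the other things where they are.

Things in the scene. Friction and masses are not known exactly. Their poses are not given: they have to be found in the camera images.
- wheel_a_center (a point): loose filter wheel, 0.3 kg, one of two that look alike (either may stand in either place): upright aluminium disc 90 mm across, 14 mm thick, six coloured windows; steel spindle through it 10 mm thick, 120 mm long, hub 17 mm across, 26 mm long. This point: its centre, on the axle; x along the spindle. Can be pinched from above across the 14 mm, at the top of the rim, clear of the spindle
- wheel_b_center (a point): loose filter wheel, 0.3 kg, one of two that look alike (either may stand in either place): upright aluminium disc 90 mm across, 14 mm thick, six coloured windows; steel spindle through it 10 mm thick, 120 mm long, hub 17 mm across, 26 mm long. This point: its centre, on the axle; x along the spindle. Can be pinched from above across the 14 mm, at the top of the rim, clear of the spindle
- in_rack: the grey rack where both wheels start: fixed, 112 x 200 mm base, two pairs of grey V saddles at y = -55 and +55 mm of its frame, 84 mm apart along x; spindles along x, axle 62 mm above the bench. Origin under its centre. A wheel that is heavy on one side starts with that side level with its axle, so carried over without turning it about the axle it is sure to show on the edges
- ways: the balancing stand, fixed: dark base 112 x 124 mm, blue uprights, two level bright knife edges along y. Origin under its centre. A heavy-sided wheel, once freed here, turns over 0.7 rad within 1 s, rocks for some seconds, at most 25 mm along the edges, and rests heavy side down, about 1.6 rad round. A balanced wheel turns less than 0.3 rad
- ways_seat (a point): on the balancing stand: where a wheel's centre lies when its spindle (along x) rests across the middle of both knife edges, 85 mm above the bench. The edges run along y, 100 mm long, at x = -35 and +35 mm, tops 80 mm above the bench (5 mm below this point); a brass pin at each end (y = -53 and +53 mm) stands 8 mm above them
- green_rack_seat (a point): the green rack, for good wheels: fixed, 112 x 90 mm base, two green 90-degree V saddles 84 mm apart along x, each 9 mm thick, 34 mm wide at the mouth. This point: where the wheel's centre lies once its spindle rests in both Vs, 62 mm above the bench, midway between the saddles; x along the spindle, y across it, z up. The saddle tips stand 10 mm above this point
- red_rack_seat (a point): the red rack, for wheels that turn by themselves: fixed, 112 x 90 mm base, two red 90-degree V saddles 84 mm apart along x, each 9 mm thick, 34 mm wide at the mouth. This point: where the wheel's centre lies once its spindle rests in both Vs, 62 mm above the bench, midway between the saddles; x along the spindle, y across it, z up. The saddle tips stand 10 mm above this point
- tape_dispenser: blue tape dispenser, 77 x 201 x 126 mm, a bystander; origin under its centre
- swab_jar: clear jar with cotton swabs, 58 x 58 x 84 mm, a bystander; origin under its centre
- lens_barrel: black lens barrel, 53 x 53 x 34 mm, a bystander; origin under its centre
- sachet_bundle: banded bundle of blue sachets, 57 x 68 x 45 mm, a bystander; origin under its centre
- tape_roll: cream roll of tape lying flat, 68 x 68 x 18 mm, a bystander; origin under its centre

How it is judged (in metres and radians):
On the way, in this order (a step that is already met when the one before it is completed fails the run):
1. one wheel stands free on the knife edges, let go, for 0.8 s (((x of wheel_a_center in the frame of ways_seat between -0.022 and 0.022 m and y of wheel_a_center in the frame of ways_seat between -0.05 and 0.05 m and z of wheel_a_center in the frame of ways_seat between -0.004 and 0.004 m and angle between the x axis of wheel_a_center and the x axis of ways_seat, either way round below 0.25 rad and contact force between wheel_a and the fingers below 0.05 N) or (x of wheel_b_center in the frame of ways_seat between -0.022 and 0.022 m and y of wheel_b_center in the frame of ways_seat between -0.05 and 0.05 m and z of wheel_b_center in the frame of ways_seat between -0.004 and 0.004 m and angle between the x axis of wheel_b_center and the x axis of ways_seat, either way round below 0.25 rad and contact force between wheel_b and the fingers below 0.05 N))), for 0.8 s.
2. the first wheel lies in its proper rack (balanced: green, heavy-sided: red) and the other wheel stands free on the knife edges, let go, for 0.8 s ((((x of wheel_a_center in the frame of ways_seat between -0.022 and 0.022 m and y of wheel_a_center in the frame of ways_seat between -0.05 and 0.05 m and z of wheel_a_center in the frame of ways_seat between -0.004 and 0.004 m and angle between the x axis of wheel_a_center and the x axis of ways_seat, either way round below 0.25 rad and contact force between wheel_a and the fingers below 0.05 N) and (x of wheel_b_center in the frame of red_rack_seat between -0.016 and 0.016 m and y of wheel_b_center in the frame of red_rack_seat between -0.006 and 0.006 m and z of wheel_b_center in the frame of red_rack_seat between -0.005 and 0.005 m and angle between the x axis of wheel_b_center and the x axis of red_rack_seat, either way round below 0.12 rad)) or ((x of wheel_b_center in the frame of ways_seat between -0.022 and 0.022 m and y of wheel_b_center in the frame of ways_seat between -0.05 and 0.05 m and z of wheel_b_center in the frame of ways_seat between -0.004 and 0.004 m and angle between the x axis of wheel_b_center and the x axis of ways_seat, either way round below 0.25 rad and contact force between wheel_b and the fingers below 0.05 N) and (x of wheel_a_center in the frame of green_rack_seat between -0.016 and 0.016 m and y of wheel_a_center in the frame of green_rack_seat between -0.006 and 0.006 m and z of wheel_a_center in the frame of green_rack_seat between -0.005 and 0.005 m and angle between the x axis of wheel_a_center and the x axis of green_rack_seat, either way round below 0.12 rad)))), for 0.8 s.
At the end, for the whole second after the job is handed in: The wheel that stays put lies in the green rack, the one that turns by itself in the red; both released, at rest, spindle in both V saddles: centre within 16 mm of the seat point along the spindle, 6 mm across, 5 mm in height, spindle within 0.12 rad of the rack's axis (x of wheel_a_center in the frame of green_rack_seat between -0.016 and 0.016 m and y of wheel_a_center in the frame of green_rack_seat between -0.006 and 0.006 m and z of wheel_a_center in the frame of green_rack_seat between -0.005 and 0.005 m and angle between the x axis of wheel_a_center and the x axis of green_rack_seat, either way round below 0.12 rad and x of wheel_b_center in the frame of red_rack_seat between -0.016 and 0.016 m and y of wheel_b_center in the frame of red_rack_seat between -0.006 and 0.006 m and z of wheel_b_center in the frame of red_rack_seat between -0.005 and 0.005 m and angle between the x axis of wheel_b_center and the x axis of red_rack_seat, either way round below 0.12 rad and contact force between each of wheel_a, wheel_b and the fingers below 0.05 N and linear speed of each of wheel_a, wheel_b below 0.02 m/s and angular speed of each of wheel_a, wheel_b below 0.2 rad/s); the robot touches nothing.
It fails at once if a wheel falls onto the bench (centre lower than 50 mm) (height (world z) of any of wheel_a_center, wheel_b_center below 0.05 m).
It fails at once if a bystander is shoved more than 30 mm (distance of any of tape_dispenser, swab_jar, lens_barrel, sachet_bundle, tape_roll from where it was at the start of the episode above 0.03 m).
It also fails if it takes over 72 s, if anything falls off the work surface, if the arm or the gripper's body presses on something with over 40 N, if the wrist force passes 120 N, or if a joint passes its speed limit or range.

## Working session

There is one attempt and no reset: what is moved stays moved. The work goes in short steps, Python scripts to look and compute and a shell command to move; the robot and the scene stay as the last step left them, time stands still between calls to the robot, and variables do not carry over. Pictures are saved under pics/ and viewed, at most 12 in all, crops included, and the job is handed in when it is done.

```bash
mkdir -p pics && ls && python3 - <<'E'
from cell import ctrl
import cv2,numpy as np
for n in("scene","top"):
    im=ctrl.get_image(n); cv2.imwrite(f"pics/{n}0.png",im["pixels"][:,:,::-1])
    print(n,im["fx"],im["fy"],im["cx"],im["cy"],im["k1"]);print(np.round(im["pose"],4).tolist())
print(ctrl.read_state())
E
```

```text
pics
scene 476.1935953669825 476.1935953669825 318.92252139321175 241.40797191773444 -0.04394786247908068
[[0.6912, 0.3885, -0.6094, -402.8465], [-0.7227, 0.3762, -0.5799, -907.1639], [0.004, 0.8412, 0.5407, 942.392], [0.0, 0.0, 0.0, 1.0]]
top 458.7517307421166 458.7517307421166 317.1294644005756 246.94453761538324 -0.05925747096054257
[[-0.0178, 0.9943, -0.1049, 441.2816], [-0.9998, -0.0172, 0.0061, 26.4246], [0.0042, 0.105, 0.9945, 1327.2187], [0.0, 0.0, 0.0, 1.0]]
{'clock': 0.1, 'qpos': array([-1.27779103,  0.629271  ,  0.03846892,  1.51828344, -0.02698536,
        0.9962834 , -0.01998251]), 'qd': array([-0.00101422, -0.00211611,  0.0003672 , -0.00305552, -0.00096084,
       -0.00206249, -0.00151538]), 'tau': array([ 2.58369262e-03, -5.64534330e+01,  1.23061538e+00, -1.93975103e+01,
        1.13365974e-02,  5.43152564e-03, -7.82371501e-07]), 'eef_pos': array([228.02569865, 608.03400123, 201.36533675]), 'tool_rot': array([-3.13986669e+00,  4.50634004e-05,  2.78279295e+00]), 'force': array([-0.08391888, -0.1925099 , -0.15945545]), 'torque': array([-0.02192125, -0.01583828,  0.07565861]), 'gripper_force': 0.0, 'width': 85.40642407215068}
```

View pics/top0.png

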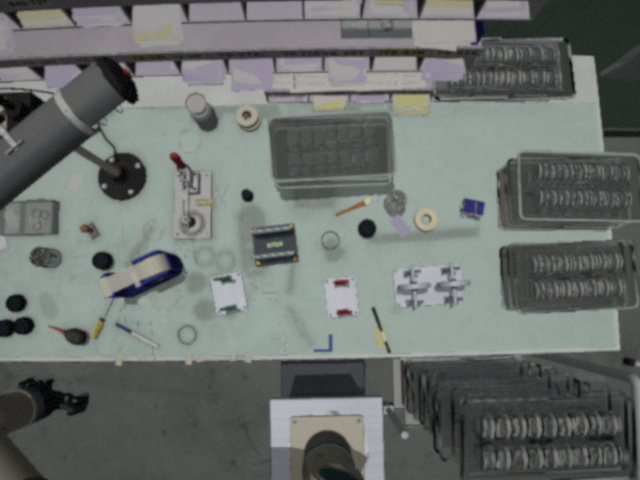

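View pics/scene0.png

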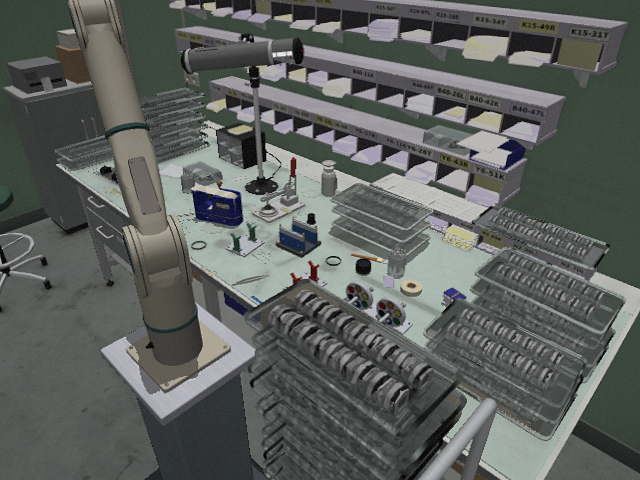

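The top view shows the green rack at about (228,294), red (341,297), blue stand (275,245) and grey rack with both wheels (430,286). Next I'll zoom in on those.

```bash
cat > h.py <<'E'
from cell import ctrl
import cv2,numpy as np
def ray(im,uv):
    K=np.array([[im["fx"],0,im["cx"]],[0,im["fy"],im["cy"]],[0,0,1.]])
    p=cv2.undistortPoints(np.array(uv,float).reshape(-1,1,2),K,np.array([im["k1"],0,0,0,0.]))[:,0]
    # note: k1 model same as OpenCV radial
    P=np.array(im["pose"]); d=np.c_[p[:,0],-p[:,1],-np.ones(len(p))]@P[:3,:3].T
    return P[:3,3],d
def atz(im,uv,z):
    o,d=ray(im,uv); return o+d*((z-o[2])/d[:,2])[:,None]
def proj(im,X):
    P=np.array(im["pose"]); c=(np.atleast_2d(X)-P[:3,3])@P[:3,:3]
    s=np.c_[c[:,0],-c[:,1]]/-c[:,2:]; s=s*(1+im["k1"]*(s**2).sum(1,keepdims=True))
    return s*[im["fx"],im["fy"]]+[im["cx"],im["cy"]]
E
python3 - <<'E'
import cv2
t=cv2.imread("pics/top0.png");s=cv2.imread("pics/scene0.png")
cv2.imwrite("pics/tc.png",cv2.resize(t[215:320,200:480],(784,294),interpolation=cv2.INTER_CUBIC))
cv2.imwrite("pics/sc.png",cv2.resize(s[215:330,220:420],(800,460),interpolation=cv2.INTER_CUBIC))
a=cv2.imread("pics/tc.png");b=cv2.imread("pics/sc.png");a=cv2.resize(a,(800,300))
import numpy as np
cv2.imwrite("pics/tc.png",cv2.resize(t[215:320,200:340],(800,600),interpolation=cv2.INTER_CUBIC))
cv2.imwrite("pics/tc2.png",cv2.resize(t[215:320,340:480],(800,600),interpolation=cv2.INTER_CUBIC))
E
```

```text
(no output)
```

View pics/tc.png

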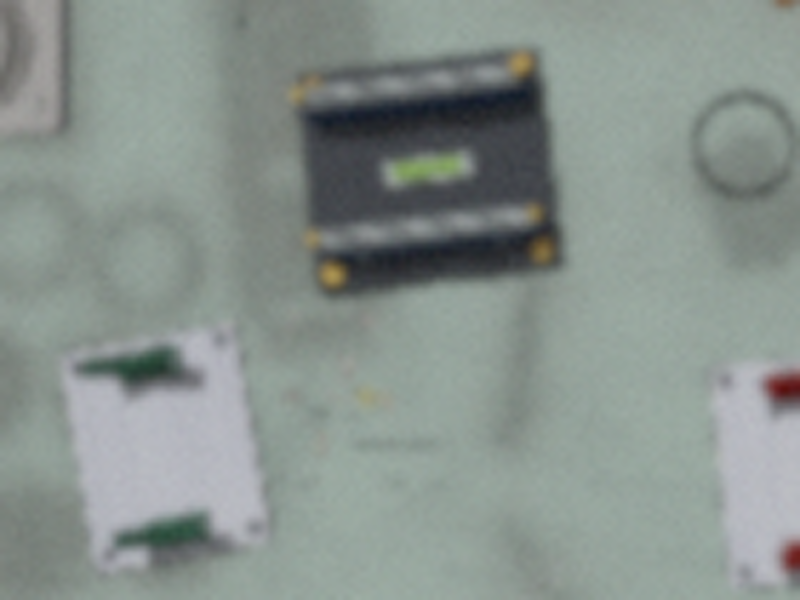

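View pics/tc2.png

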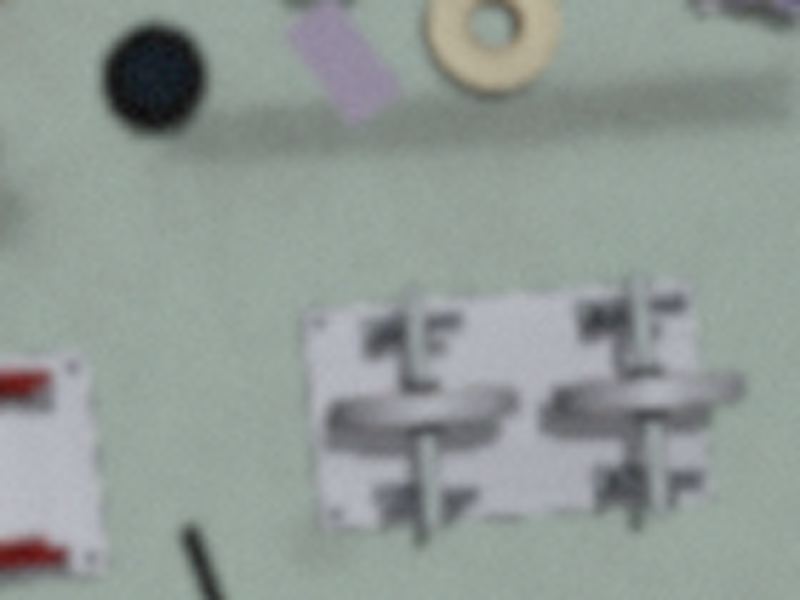

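View pics/sc.png

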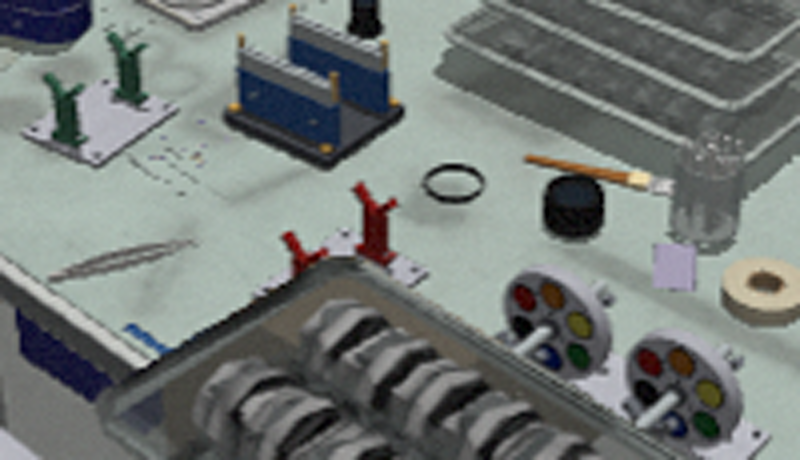

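The crops show all the base corners, the ways' pins and bright edges, and the spindle ends: wheel 1 (412,292)–(424,540), wheel 2 (635,282)–(655,510). Now I'll turn these into positions.

```bash
python3 - <<'E'
from h import *
T=ctrl.get_image("top");S=ctrl.get_image("scene")
k=800/140
def t1(p): return np.array(p)/k+[200-.5+.5/k,215-.5+.5/k]
def t2(p): return np.array(p)/k+[340-.5+.5/k,215-.5+.5/k]
def s1(p): return np.array(p)/4+[220-.4,215-.4]
def rect(n,c,z):
    w=atz(T,c,z);m=w.mean(0)
    ex=(w[0]+w[1]-w[2]-w[3])/2;ey=(w[0]+w[3]-w[1]-w[2])/2
    print(n,m.round(1),"Lx",np.linalg.norm(ex).round(1),"Ly",np.linalg.norm(ey).round(1),"yaw",np.degrees(np.arctan2(ex[1],ex[0])).round(1),np.degrees(np.arctan2(-ey[0],ey[1])).round(1))
    return m
# corners: far-left, far-right, near-right, near-left
g=rect("green base",t1([(62,352),(235,328),(268,545),(98,570)]),8)
gre=rect("grey base",t2([(305,315),(690,280),(715,500),(322,530)]),8)
r=[*t1([(716,372)]),*t2([(85,355),(103,575)]),*t1([(738,585)])]
r=rect("red base",np.array(r),8)
rect("ways pins",t1([(297,93),(521,62),(535,213),(312,240)]),88)
print("ways edges",atz(T,t1([(415,82),(428,228)]),80).round(1).tolist())
for n,p in(("w1",[(412,292),(424,540)]),("w2",[(636,282),(655,525)])):
    w=atz(T,t2(p),62);d=w[0]-w[1];print(n,w.mean(0).round(1),np.linalg.norm(d).round(1),np.degrees(np.arctan2(d[1],d[0])).round(1))
# colour saddles
for im,n in((T,"top"),(S,"scene")):
    h=cv2.cvtColor(im["pixels"],cv2.COLOR_RGB2HSV)
    for c,lo,hi in(("g",(55,110,30),(90,255,140)),("r",(170,130,60),(180,255,255)),("r0",(0,170,60),(6,255,255))):
        m=cv2.inRange(h,lo,hi);N,_,st,ce=cv2.connectedComponentsWithStats(m)
        for i in range(1,N):
            if st[i,4]>12 and 200<ce[i,0]<380 and 215<ce[i,1]<320: print(n,c,ce[i].round(1),st[i].tolist(), atz(T,[ce[i]],60).round(1) if n=="top" else "")
# scene cross-check by stereo: ways pins
P=[(293,8),(385,47),(335,75),(241,40)]
X=atz(S,s1(P),88);print("scene pins",X.round(1).tolist(),X.mean(0).round(1))
X=atz(S,s1([(557,322),(683,383)]),62);print("scene wheel disc centre z62",X.round(1).tolist())
E
```

```text
green base [451.9 274.6   8. ] Lx 110.4 Ly 87.1 yaw 9.1 7.2
grey base [ 462.8 -300.8    8. ] Lx 109.7 Ly 198.8 yaw 3.2 3.6
red base [435.  -48.6   8. ] Lx 108.4 Ly 84.0 yaw 4.0 3.5
ways pins [589.9 140.2  88. ] Lx 71.8 Ly 107.3 yaw 5.1 6.5
ways edges [[624.7, 141.2, 80.0], [554.1, 135.6, 80.0]]
w1 [ 458.2 -243.    62. ] 119.5 0.6
w2 [ 462.  -354.2   62. ] 117.6 1.9
top r0 [343.2 311.6] [339, 311, 9, 2, 15] [[395.5 -49.6  60. ]]
scene g [251.8 232.8] [249, 226, 7, 14, 35] 
scene g [235.5 241.7] [231, 234, 9, 17, 42] 
scene g [364.2 303.9] [362, 302, 5, 5, 16] 
scene r0 [312.5 271.6] [309, 261, 7, 19, 54] 
scene r0 [294.2 277.8] [291, 273, 8, 10, 23] 
scene pins [[614.2, 191.1, 88.0], [622.8, 83.9, 88.0], [559.8, 82.2, 88.0], [543.4, 182.9, 88.0]] [585.1 135.   88. ]
scene wheel disc centre z62 [[461.2, -246.5, 62.0], [470.6, -353.2, 62.0]]
```

```bash
python3 -m handwheel '[[[0,0,7.1],[0,0,0],0],[[0,0,7.1],[0,0,0],0],[[0,0,7.1],[0,0,0],0],[[0,0,7.1],[0,0,0],0],[[0,0,7.1],[0,0,0],0]]' && python3 -m handwheel '[[[0,0,7.1],[0,0,0],0],[[0,0,7.1],[0,0,0],0],[[0,0,7.1],[0,0,0],0],[[0,0,7.1],[0,0,0],0],[[0,0,2.1],[0,0,0],0]]' && python3 -m handwheel '[[[0,0,0],[-0.02,0.03,0],0],[[0,0,0],[-0.025,0.03,0],0],[[0,0,0],[-0.025,0.03,0],0],[[0,0,0],[-0.03,0.03,0],0],[[0,0,0],[-0.03,0.03,0],0]]'
```

```text
clock: 0.62
eef_pos: [228.1, 608.5, 202.0]
tool_rot: [-3.141, 0.0, 2.157]
force: [-0.2, 0.2, 0.2]
width: 85.7
gripper_force: 0.0
clock: 1.03
eef_pos: [227.9, 608.5, 201.9]
tool_rot: [-3.142, 0.001, 1.626]
force: [1.0, 0.7, -0.6]
width: 85.1
gripper_force: 0.0
clock: 1.45
eef_pos: [385.5, 487.8, 202.0]
tool_rot: [-3.141, 0.0, 1.632]
force: [0.0, -0.4, -0.2]
width: 85.2
gripper_force: 0.0
```

```bash
cat >> h.py <<'E'
from scipy.spatial.transform import Rotation as Ro
def need(x,y,z,yaw):
    s=ctrl.read_state();R=Ro.from_euler("xyz",s["tool_rot"])
    Rt=Ro.from_euler("xyz",[np.pi,0,np.radians(yaw)])
    d=np.array([x,y,z])-s["eef_pos"]
    print("turn deg",np.degrees((R.inv()*Rt).as_rotvec()).round(2),"shift m, now axes",(R.inv().apply(d)/1000).round(4),"target axes",(Rt.inv().apply(d)/1000).round(4),"t",s["clock"])
E
python3 -m handwheel '[[[0,0,0],[-0.04,0.01,0],0],[[0,0,0],[-0.04,0.01,0],0],[[0,0,0],[-0.04,0.005,0],0],[[0,0,0],[-0.04,0,0],0],[[0,0,0],[-0.04,0,0],0]]' && python3 -m handwheel '[[[0,0,0],[-0.04,0,0],0],[[0,0,0],[-0.04,0,0],0],[[0,0,0],[-0.04,0,0],0],[[0,0,0],[-0.04,0,0],0],[[0,0,0],[-0.04,0,0],0]]' && python3 -m handwheel '[[[0,0,0],[-0.04,0,0],0],[[0,0,0],[-0.04,0,0],0],[[0,0,0],[-0.04,0,0],0],[[0,0,0],[-0.04,0,0],0],[[0,0,0],[-0.04,0,0],0]]'  && python3 -m handwheel '[[[0,0,0],[-0.04,0,0],0],[[0,0,0],[-0.04,0,0],0],[[0,0,0],[-0.03,0,0],0],[[0,0,0],[-0.01,0,0],0],[[0,0,0],[0,0,0],0]]' && python3 -c 'from h import *;need(459.5,-245.5,150,93.4)'
```

```text
clock: 1.87
eef_pos: [421.7, 288.6, 202.1]
tool_rot: [3.142, 0.0, 1.63]
force: [1.4, 0.3, -0.5]
width: 85.1
gripper_force: 0.0
clock: 2.28
eef_pos: [433.3, 89.4, 202.3]
tool_rot: [3.141, -0.0, 1.631]
force: [0.3, -0.1, 0.6]
width: 85.4
gripper_force: 0.0
clock: 2.7
eef_pos: [445.4, -110.4, 202.4]
tool_rot: [3.141, -0.0, 1.631]
force: [1.1, 0.8, -0.1]
width: 85.4
gripper_force: 0.0
clock: 3.12
eef_pos: [452.3, -231.7, 202.2]
tool_rot: [3.142, 0.002, 1.626]
force: [0.6, -0.0, 0.4]
width: 85.4
gripper_force: 0.0
turn deg [ 0.    0.1  -0.26] shift m, now axes [-0.0141  0.0064  0.0522] target axes [-0.0142  0.0064  0.0522] t 3.1167
```

```bash
python3 -m handwheel '[[[0,0,0],[-0.014,0.006,0.02],0],[[0,0,0],[0,0,0.035],0],[[0,0,0],[0,0,0.035],0],[[0,0,0],[0,0,0.02],0],[[0,0,0],[0,0,0.008],0]]' && python3 -m handwheel '[[[0,0,0],[0,0,0],0.4],[[0,0,0],[0,0,0],0.6],[[0,0,0],[0,0,0],0.7],[[0,0,0],[0,0,0],0.8],[[0,0,0],[0,0,0],0.9]]' && python3 -m handwheel '[[[0,0,0],[0,0,0],1],[[0,0,0],[0,0,0],1],[[0,0,0],[0,0,0],1],[[0,0,0],[0,0,0],1],[[0,0,0],[0,0,0],1]]' && python3 - <<'E'
from h import *
a=ctrl.get_image("top")["pixels"][215:320,340:480,::-1];b=ctrl.get_image("scene")["pixels"][240:345,310:450,::-1]
cv2.imwrite("pics/g1.png",cv2.resize(np.hstack([a,b]),(800,300),interpolation=cv2.INTER_CUBIC))
E
```

```text
clock: 3.53
eef_pos: [457.9, -238.1, 81.2]
tool_rot: [-3.136, -0.005, 1.634]
force: [-0.1, 1.0, 0.1]
width: 85.4
gripper_force: 0.0
clock: 3.95
eef_pos: [460.6, -242.2, 85.5]
tool_rot: [3.139, 0.001, 1.631]
force: [0.6, 0.7, 0.8]
width: 25.7
gripper_force: 0.0
clock: 4.37
eef_pos: [459.6, -242.0, 84.2]
tool_rot: [-3.142, -0.0, 1.631]
force: [0.2, -0.3, 0.1]
width: -0.1
gripper_force: 0.0
```

View pics/g1.png

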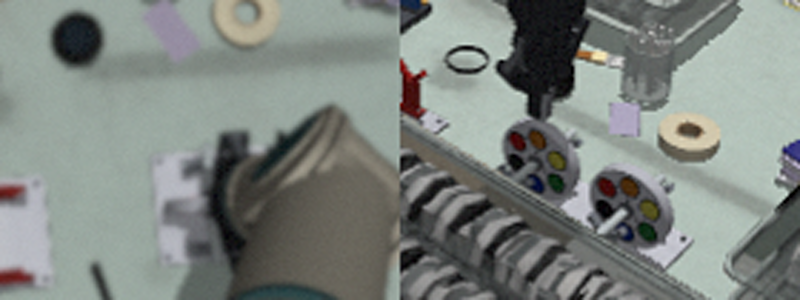

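```bash
python3 - <<'E'
from h import *
S=ctrl.get_image("scene");s=ctrl.read_state()
p=s["eef_pos"];print(p,proj(S,p), "seen tip",359,279)
f=lambda q:((np.array(q)-[310,240])*[400/140,300/105]+[400,0])
print("crop",f(proj(S,p)))
for c in([459.5,-245.5,62],[465,-355,62]): print(f(proj(S,c)),f(proj(S,np.array(c)+[0,0,45])),f(proj(S,np.array(c)+[-60,-3,0])))
T=ctrl.get_image("top")
# reported wheel disc center in scene crop: intersect with z
o,d=ray(S,[[310+140*(540-400)/400,240+105*160/300]]);
for z in(62,):print(o+d[0]*(z-o[2])/d[0,2])
im=S["pixels"][255:315,330:400,::-1];cv2.imwrite("pics/g2.png",cv2.resize(im,(700,600),interpolation=cv2.INTER_CUBIC))
E
```

```text
[ 459.55585276 -241.93012222   84.13166154] [[357.6386762  288.69671962]] seen tip 359 279
crop [[536.11050342 139.13348463]]
[[537.71472521 157.76127392]] [[539.92577242 122.725458  ]] [[501.23469981 186.78226917]]
[[627.66980827 204.59069692]] [[631.69622289 168.87170554]] [[592.20977077 236.34389699]]
[ 458.35213679 -249.47478438   62.        ]
```

View pics/g2.png

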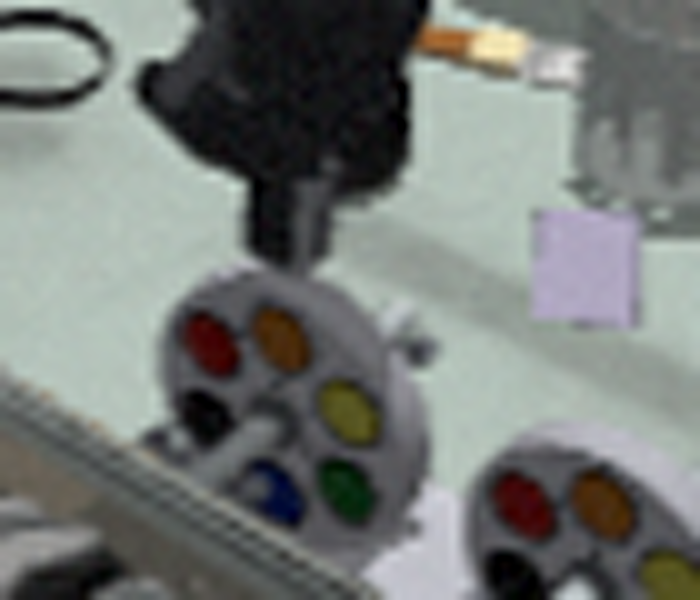

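The fingers shut to width 0, so the wheel was missed; it still stands where I measured it, and the fingertips appear just above or behind the rim. I'll raise 60 mm and check where the shut tip really is.

```bash
python3 -m handwheel '[[[0,0,0],[0,0,-0.02],1],[[0,0,0],[0,0,-0.02],1],[[0,0,0],[0,0,-0.02],1],[[0,0,0],[0,0,0],1],[[0,0,0],[0,0,0],1]]' && python3 - <<'E'
from h import *
S=ctrl.get_image("scene");T=ctrl.get_image("top");s=ctrl.read_state()
p=s["eef_pos"];q=proj(S,p)[0];print(p,s["tool_rot"],q,proj(T,p))
a=S["pixels"][235:310,310:410,::-1];b=T["pixels"][235:310,370:470,::-1]
v=cv2.resize(np.vstack([a,b]),(400*1,600),interpolation=cv2.INTER_CUBIC)
v=np.hstack([cv2.resize(x,(400,300),interpolation=cv2.INTER_CUBIC) for x in(a,b)]);w=cv2.resize(S["pixels"][255:315,320:420,::-1],(800,480)[:2],interpolation=cv2.INTER_CUBIC)
cv2.imwrite("pics/g3.png",v)
print("crop L of tcp",(q-[310,235])*4,"crop R",(proj(T,p)[0]-[370,235])*4+[400,0])
for c in([459.5,-245.5,62],[459.5,-245.5,107]):print("wheel",c,(proj(S,c)[0]-[310,235])*4,(proj(T,c)[0]-[370,235])*4+[400,0])
E
```

```text
clock: 4.98
eef_pos: [460.3, -242.2, 145.0]
tool_rot: [3.14, 0.001, 1.631]
force: [-0.5, 0.8, -0.6]
width: 0.5
gripper_force: 0.0
[ 459.15749075 -241.45592253  143.55624806] [-3.14062323e+00 -7.93479517e-04  1.63102817e+00] [358.43863866 272.1183987 ] [[418.79113118 286.38899878]]
crop L of tcp [193.75455464 148.47359479] crop R [595.16452471 205.55599512]
wheel [459.5, -245.5, 62] [192.8006153  240.86578348] [574.46799764 207.26547535]
wheel [459.5, -245.5, 107] [195.89608139 191.8156412 ] [588.86738919 205.99886961]
```

View pics/g3.png

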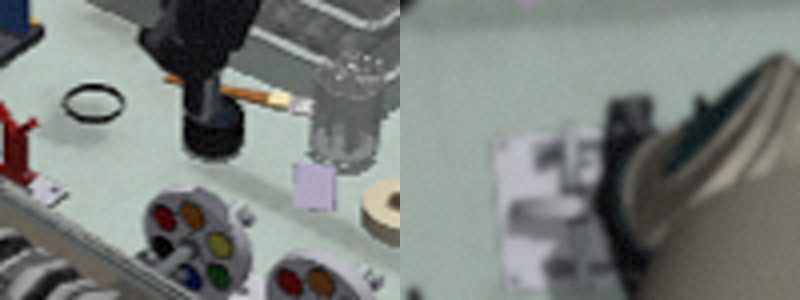

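In this picture the shut tip in the scene crop is near (205,120), while the reported TCP projects to (194,148), though the dark barrel behind blurs it. I'll settle it numerically by differencing against the starting pictures.

```bash
python3 - <<'E'
from h import *
S=ctrl.get_image("scene");T=ctrl.get_image("top");p=ctrl.read_state()["eef_pos"];print(p.round(1))
for im,n,(c0,c1,r0,r1) in((S,"scene",(335,385,235,300)),(T,"top",(395,460,250,320))):
    o=cv2.imread(f"pics/{n}0.png")[:,:,::-1]
    d=np.abs(im["pixels"].astype(int)-o).sum(2)
    print(n,"tcp px",proj(im,p)[0].round(1),"+60 up",proj(im,p+[0,0,73])[0].round(1))
    for r in range(r0,r1,2): print(r,"".join("#" if d[r,c]>110 else "+" if d[r,c]>60 else "." for c in range(c0,c1)))
o=cv2.imread("pics/top0.png")
print("start tcp in top",proj(T,[228,608,201.4]), "open tips ±42",proj(T,np.array([228,608,214])+[[15,39.5,0],[-15,-39.5,0]]).round(1))
g=cv2.cvtColor(o,cv2.COLOR_BGR2GRAY)
for r in range(372,420,2): print(r,"".join("#" if v<45 else "+" if v<70 else "." for v in g[r,30:130]))
E
```

```text
[ 458.9 -241.5  143.2]
scene tcp px [358.4 272.3] +60 up [359.7 250.8]
235 ..............+##++#####################+.........
237 ...............#+++####################+..........
239 ...............+++####################+...........
241 ..............+++#####################+...........
243 .........#####++#+###################.............
245 ........+##########+################..............
247 ..........#########################...............
249 ............####################..................
251 .............+##################..................
253 ...............###############....................
255 ....................##########....................
257 ....................#####...+.....................
259 ....................#########+....................
261 ...................+##...##.++....................
263 .....................+...+#++.....................
265 .......................+##+.......................
267 ..................................................
269 ..................................................
271 ...................................
[... 5193 characters left out ...]
###########################+..........................................
408 ###+++##########################+##++##+################++..........................................
410 ###+++###################+++++...+++++#++##############+............................................
412 #+++++################++............++#############++++.............................................
414 #+++++##############++..............++#######+++....................................................
416 #++++############+++..................+++++.........................................................
418 +++++########+++....................................................................................
```

```bash
python3 -m handwheel '[[[0,0,0],[0.03,0,0],1],[[0,0,0],[0.015,0,0],1],[[0,0,0],[0,0,0],1],[[0,0,0],[0,0,0],1]]' && python3 - <<'E'
from h import *
S=ctrl.get_image("scene");p=ctrl.read_state()["eef_pos"]
o=cv2.imread("pics/scene0.png")[:,:,::-1]
d=np.abs(S["pixels"].astype(int)-o).sum(2)
print(p.round(1),proj(S,p)[0].round(1))
for r in range(225,282): print(r,"".join("#" if d[r,c]>110 else "+" if d[r,c]>60 else "." for c in range(325,375)))
E
```

```text
clock: 5.52
eef_pos: [456.6, -196.2, 143.5]
tool_rot: [-3.14, -0.001, 1.633]
force: [-0.4, -0.6, -0.2]
width: 0.1
gripper_force: 0.0
[ 456.8 -197.3  143.8] [346.1 266.1]
225 ............+##########################...........
226 ............#####################..###+...........
227 ............#####################+..##............
228 ...........+##########################............
229 ...........###+########++############+............
230 ...........##########################.............
231 ...........+#+######################+.............
232 ............########################..............
233 ...........+++##################+##+..............
234 ...........++#+####################...............
235 ...........++++####################...............
236 ......+##++.++####################................
237 .....+#####+######################................
238 .....############################.................
239 .....############################.................
240 .....+##########################+.................
241 ......+#########################..............
[... 1504 characters left out ...]
........................................
270 ..................................................
271 ..................................................
272 ..................................................
273 ..................................................
274 ..................................................
275 ..................................................
276 ..................................................
277 ..................................................
278 ..................................................
279 ..................................................
280 ..................................................
281 ............................#.....................
```

The shut tip shows about 24–30 mm higher than the reported TCP. The closing confirms it, since it met nothing at a reported 84 mm above a rim at 107. I'll go 27 mm lower.

```bash
python3 -m handwheel '[[[0,0,0],[-0.024,0,0],0],[[0,0,0],[-0.024,0.002,0],0],[[0,0,0],[0,0,0],0],[[0,0,0],[0,0,0],0],[[0,0,0],[0,0,0],0]]' && python3 -m handwheel '[[[0,0,0],[0,0,0.025],0],[[0,0,0],[0,0,0.03],0],[[0,0,0],[0,0,0.02],0],[[0,0,0],[0,0,0.011],0],[[0,0,0],[0,0,0],0]]' && python3 -m handwheel '[[[0,0,0],[0,0,0],0.4],[[0,0,0],[0,0,0],0.6],[[0,0,0],[0,0,0],0.7],[[0,0,0],[0,0,0],0.8],[[0,0,0],[0,0,0],0.9]]' && python3 -m handwheel '[[[0,0,0],[0,0,0],1],[[0,0,0],[0,0,0],1],[[0,0,0],[0,0,0],1]]'
```

```text
clock: 5.98
eef_pos: [461.3, -245.3, 143.8]
tool_rot: [-3.141, -0.0, 1.629]
force: [1.2, 0.6, -0.1]
width: 60.2
gripper_force: 0.0
clock: 6.4
eef_pos: [460.2, -243.3, 56.1]
tool_rot: [-3.138, -0.003, 1.632]
force: [-0.3, -0.5, 0.2]
width: 85.2
gripper_force: 0.0
clock: 6.82
eef_pos: [462.4, -245.0, 59.0]
tool_rot: [3.14, 0.001, 1.631]
force: [-0.3, 0.2, -0.7]
width: 25.3
gripper_force: 0.0
clock: 7.07
eef_pos: [461.7, -245.0, 58.9]
tool_rot: [3.141, 0.0, 1.63]
force: [-2.7, 0.5, 5.9]
width: 12.5
gripper_force: 60.3
```

```bash
python3 -m handwheel '[[[0,0,0],[0,0,-0.01],1],[[0,0,0],[0,0,-0.02],1],[[0,0,0],[0,0,-0.03],1],[[0,0,0],[0,0,-0.03],1],[[0,0,0],[0,0,-0.01],1]]' && python3 -c 'from h import *;need(588.5,138,110,95.3)'
```

```text
clock: 7.48
eef_pos: [463.5, -246.1, 162.1]
tool_rot: [3.137, 0.003, 1.631]
force: [0.9, -0.5, -2.5]
width: 12.7
gripper_force: 59.3
turn deg [ 0.29  0.17 -1.87] shift m, now axes [0.3761 0.1474 0.0517] target axes [0.3709 0.1599 0.0521] t 7.4833
```

```bash
python3 -m handwheel '[[[0,0,-1.9],[0,0,0],1],[[0,0,0],[0.015,0.006,0],1],[[0,0,0],[0.03,0.013,0],1],[[0,0,0],[0.035,0.015,0],1],[[0,0,0],[0.035,0.015,0],1]]' && python3 -m handwheel '[[[0,0,0],[0.035,0.015,0],1],[[0,0,0],[0.035,0.015,0],1],[[0,0,0],[0.035,0.015,0],1],[[0,0,0],[0.035,0.015,0],1],[[0,0,0],[0.035,0.015,0],1]]' && python3 -m handwheel '[[[0,0,0],[0.035,0.015,0],1],[[0,0,0],[0.025,0.012,0],1],[[0,0,0],[0.015,0.007,0],1],[[0,0,0],[0.006,0.003,0],1],[[0,0,0],[0,0,0],1]]' && python3 -m handwheel '[[[0,0,0],[0,0,0],1],[[0,0,0],[0,0,0],1]]' && python3 - <<'E'
from h import *
need(588.5,138,110,95.3)
S=ctrl.get_image("scene");T=ctrl.get_image("top");s=ctrl.read_state()
print(s["width"])
a=S["pixels"][190:290,255:355,::-1];b=T["pixels"][210:310,230:330,::-1]
cv2.imwrite("pics/w1.png",np.hstack([cv2.resize(x,(400,400),interpolation=cv2.INTER_CUBIC) for x in(a,b)]))
c=s["eef_pos"]+[-1,0,3];print("spindle pred scene",proj(S,c+np.array([[-60,-5.5,0],[0,0,0],[60,5.5,0]])).round(1).tolist())
E
```

```text
clock: 7.9
eef_pos: [499.5, -124.8, 157.9]
tool_rot: [-3.141, -0.0, 1.662]
force: [0.9, 0.0, -1.9]
width: 12.3
gripper_force: 59.1
clock: 8.32
eef_pos: [557.8, 57.5, 157.7]
tool_rot: [-3.14, -0.0, 1.664]
force: [0.9, 0.4, -2.3]
width: 12.7
gripper_force: 59.1
clock: 8.73
eef_pos: [587.3, 140.4, 157.5]
tool_rot: [-3.141, 0.0, 1.666]
force: [0.3, -0.7, -3.5]
width: 12.2
gripper_force: 59.1
clock: 8.9
eef_pos: [587.1, 136.3, 158.2]
tool_rot: [-3.141, 0.002, 1.66]
force: [-0.9, -1.5, -2.5]
width: 12.5
gripper_force: 59.1
turn deg [-0.06  0.1  -0.17] shift m, now axes [0.0017 0.0016 0.0482] target axes [0.0016 0.0016 0.0482] t 8.9
12.639755263843645
spindle pred scene [[285.5, 213.1], [297.3, 206.3], [308.5, 199.9]]
```

View pics/w1.png

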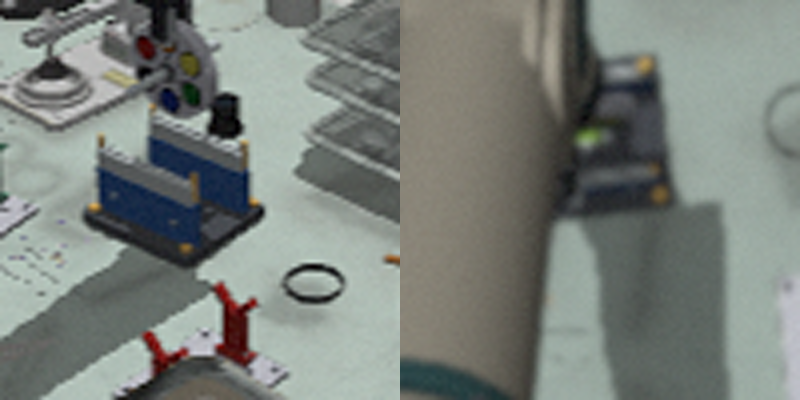

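```bash
python3 -m handwheel '[[[0,0,0],[0.001,0.001,0.015],1],[[0,0,0],[0,0,0.025],1],[[0,0,0],[0,0,0.02],1],[[0,0,0],[0,0,0.009],1],[[0,0,0],[0,0,0],1]]' && python3 -m handwheel '[[[0,0,0],[0,0,0.002],1],[[0,0,0],[0,0,0],1],[[0,0,0],[0,0,0],1]]' && python3 -m handwheel '[[[0,0,0],[0,0,0.002],1],[[0,0,0],[0,0,0],1],[[0,0,0],[0,0,0],1]]'
```

```text
clock: 9.42
eef_pos: [586.6, 139.3, 87.3]
tool_rot: [-3.137, 0.001, 1.662]
force: [-0.3, -0.0, -3.4]
width: 12.7
gripper_force: 59.1
clock: 9.67
eef_pos: [589.5, 140.6, 88.4]
tool_rot: [3.139, -0.0, 1.664]
force: [-0.4, 0.1, -2.9]
width: 12.9
gripper_force: 59.1
clock: 9.92
eef_pos: [588.6, 140.8, 85.6]
tool_rot: [3.141, -0.0, 1.664]
force: [0.1, 0.4, -3.4]
width: 12.4
gripper_force: 59.1
```

```bash
python3 -m handwheel '[[[0,0,0],[0,0,0.002],1],[[0,0,0],[0,0,0],1],[[0,0,0],[0,0,0],1]]' && python3 -m handwheel '[[[0,0,0],[0,0,0.001],1],[[0,0,0],[0,0,0],1],[[0,0,0],[0,0,0],1]]' && python3 -m handwheel '[[[0,0,0],[0,0,0.001],1],[[0,0,0],[0,0,0],1],[[0,0,0],[0,0,0],1]]'
```

```text
clock: 10.17
eef_pos: [588.3, 140.7, 83.1]
tool_rot: [-3.141, -0.0, 1.664]
force: [-0.4, 0.6, -2.7]
width: 12.3
gripper_force: 59.1
clock: 10.42
eef_pos: [588.5, 140.7, 82.2]
tool_rot: [3.142, -0.0, 1.664]
force: [0.3, -0.3, -2.5]
width: 12.6
gripper_force: 59.2
clock: 10.67
eef_pos: [588.7, 140.7, 81.7]
tool_rot: [3.141, -0.0, 1.664]
force: [-1.0, -0.9, 3.1]
width: 12.7
gripper_force: 60.0
```

```bash
cat > snap.py <<'E'
import sys
from h import *
S=ctrl.get_image("scene");np.save("pics/"+sys.argv[1],S["pixels"])
c=proj(S,[582,138,85])[0]; x,y=np.round(c).astype(int)
h=cv2.cvtColor(S["pixels"],cv2.COLOR_RGB2HSV)[y-18:y+19,x-16:x+17]
for n,lo,hi in(("red",(0,120,50),(8,255,255)),("red2",(168,120,50),(180,255,255)),("orange",(9,120,60),(20,255,255)),("yellow",(22,90,70),(36,255,255)),("green",(45,90,30),(85,255,255)),("blue",(105,120,50),(130,255,255))):
    m=cv2.moments(cv2.inRange(h,lo,hi),True)
    if m["m00"]>2: print(n,int(m["m00"]),round(m["m10"]/m["m00"]-16,1),round(m["m01"]/m["m00"]-18,1),end=" | ")
print()
E
python3 snap.py a0 && python3 -m handwheel '[[[0,0,0],[0,0,0],0.9],[[0,0,0],[0,0,0],0.7],[[0,0,0],[0,0,0],0.5],[[0,0,0],[0,0,0],0.3],[[0,0,0],[0,0,0],0.1]]' && python3 snap.py a1 &&  python3 -m handwheel '[[[0,0,0],[0,0,0],0],[[0,0,0],[0,0,0],0],[[0,0,0],[0,0,0],0],[[0,0,0],[0,0,0],0],[[0,0,0],[0,0,0],0]]' && python3 snap.py a2 &&  python3 -m handwheel '[[[0,0,0],[0,0,0],0],[[0,0,0],[0,0,0],0],[[0,0,0],[0,0,0],0],[[0,0,0],[0,0,0],0],[[0,0,0],[0,0,0],0]]' && python3 snap.py a3
```

```text
red 4 -6.5 -5.5 | red2 7 -5.6 -5.7 | orange 5 3.4 3.4 | yellow 14 4.6 -0.2 | green 9 5.0 5.0 | blue 229 -0.9 13.1 | 
clock: 11.13
eef_pos: [588.5, 140.7, 81.0]
tool_rot: [-3.142, 0.0, 1.664]
force: [-0.0, -0.1, -0.4]
width: 60.7
gripper_force: 0.0
orange 9 -4.7 -1.1 | green 15 2.5 -3.9 | blue 245 -0.5 12.6 | 
clock: 11.6
eef_pos: [588.5, 140.6, 81.2]
tool_rot: [3.142, -0.0, 1.664]
force: [0.9, 0.6, 0.3]
width: 85.4
gripper_force: 0.0
orange 4 -1.2 4.0 | green 13 -3.6 -8.5 | blue 249 -0.3 12.1 | 
clock: 12.07
eef_pos: [588.5, 140.6, 81.2]
tool_rot: [-3.142, -0.0, 1.664]
force: [0.2, 0.1, -0.8]
width: 85.1
gripper_force: 0.0
red 6 -7.0 -0.5 | orange 3 2.0 4.0 | yellow 12 -1.6 -7.6 | green 12 4.0 -1.5 | blue 245 -0.4 12.7 |
```

The wheel turned by itself: the green window swung from lower right to upper left and back. It's heavy-sided, so it goes to the red rack. I'll let it settle first.

```bash
H='' ; for i in 1 2 3 4 5 6 7 8; do python3 -m handwheel '[[[0,0,0],[0,0,0],0],[[0,0,0],[0,0,0],0],[[0,0,0],[0,0,0],0],[[0,0,0],[0,0,0],0],[[0,0,0],[0,0,0],0]]' | grep clock; python3 snap.py b$i; done
```

```text
clock: 12.53
red 3 -3.3 4.3 | red2 3 -3.7 4.0 | orange 12 -6.1 0.2 | green 12 -1.1 -6.9 | blue 245 -0.3 12.4 | 
clock: 13.0
orange 12 -6.1 -1.2 | yellow 6 -4.7 -7.5 | green 12 0.8 -5.5 | blue 250 -0.3 12.4 | 
clock: 13.47
orange 12 -6.1 -1.2 | yellow 6 -4.7 -7.5 | green 14 0.9 -5.6 | blue 247 -0.3 12.5 | 
clock: 13.93
red2 3 -4.7 3.3 | orange 12 -6.1 -1.2 | yellow 7 -3.1 -5.4 | green 13 1.3 -5.3 | blue 247 -0.4 12.5 | 
clock: 14.4
orange 12 -6.1 -1.2 | yellow 6 -4.7 -7.5 | green 14 0.9 -5.6 | blue 248 -0.2 12.5 | 
clock: 14.87
red2 3 -4.7 3.7 | orange 12 -6.1 -1.2 | yellow 6 -4.7 -7.5 | green 12 1.0 -5.5 | blue 242 -0.4 12.6 | 
clock: 15.33
orange 11 -7.2 -2.1 | yellow 6 -4.7 -7.5 | green 15 1.1 -5.7 | blue 249 -0.3 12.4 | 
clock: 15.8
red2 3 -4.7 3.7 | orange 12 -6.1 -1.2 | yellow 6 -4.7 -7.5 | green 13 0.9 -5.4 | blue 248 -0.3 12.5 |
```

```bash
python3 -m handwheel '[[[0,0,0],[0.004,0,0],0],[[0,0,0],[0.003,0,0],0.3],[[0,0,0],[0,0,0],0.6],[[0,0,0],[0,0,0],0.7],[[0,0,0],[0,0,0],0.8]]' && python3 -m handwheel '[[[0,0,0],[0,0,0],0.9],[[0,0,0],[0,0,0],1],[[0,0,0],[0,0,0],1],[[0,0,0],[0,0,0],1],[[0,0,0],[0,0,0],1]]' && python3 snap.py c1 && python3 -m handwheel '[[[0,0,0],[0,0,-0.01],1],[[0,0,0],[0,0,-0.02],1],[[0,0,0],[0,0,-0.025],1],[[0,0,0],[0,0,-0.015],1],[[0,0,0],[0,0,-0.005],1]]' && python3 -c 'from h import *;need(435,-48,59,93.8)'
```

```text
clock: 16.27
eef_pos: [587.8, 147.7, 81.2]
tool_rot: [3.142, 0.0, 1.664]
force: [0.1, 0.1, -0.2]
width: 38.4
gripper_force: 0.0
clock: 16.68
eef_pos: [587.4, 147.5, 81.3]
tool_rot: [-3.141, -0.0, 1.664]
force: [-2.3, 0.2, 3.5]
width: 12.5
gripper_force: 60.3
orange 11 -7.1 -2.1 | yellow 4 -6.2 -7.0 | green 10 1.0 -4.9 | blue 247 -0.1 12.4 | 
clock: 17.15
eef_pos: [589.7, 147.8, 159.0]
tool_rot: [3.137, -0.001, 1.664]
force: [0.9, -0.2, -3.4]
width: 12.3
gripper_force: 59.6
turn deg [ 0.28 -0.04  1.53] shift m, now axes [-0.1806 -0.1727  0.0991] target axes [-0.1851 -0.1674  0.1   ] t 17.15
```

```bash
python3 -m handwheel '[[[0,0,1.5],[0,0,0],1],[[0,0,0],[-0.012,-0.011,0],1],[[0,0,0],[-0.025,-0.022,0],1],[[0,0,0],[-0.03,-0.027,0],1],[[0,0,0],[-0.03,-0.027,0],1]]' && python3 -m handwheel '[[[0,0,0],[-0.03,-0.027,0],1],[[0,0,0],[-0.03,-0.027,0],1],[[0,0,0],[-0.018,-0.017,0],1],[[0,0,0],[-0.008,-0.008,0],1],[[0,0,0],[0,0,0],1]]' && python3 -m handwheel '[[[0,0,0],[0,0,0.01],1],[[0,0,0],[0,0,0.02],1],[[0,0,0],[0,0,0.02],1],[[0,0,0],[0,0,0.01],1],[[0,0,0],[0,0,0],1]]' && python3 - <<'E'
from h import *
need(435,-48,59,93.8)
S=ctrl.get_image("scene");s=ctrl.read_state();c=s["eef_pos"]+[0,0,3]
P=S["pixels"][225:300,280:355,::-1];cv2.imwrite("pics/r1.png",cv2.resize(P,(600,600),interpolation=cv2.INTER_CUBIC))
h=cv2.cvtColor(S["pixels"],cv2.COLOR_RGB2HSV);a=np.radians(3.8)
f=lambda q:((q-[280,225])*8).round(0).tolist()
for n,o in(("held",c),("seat",np.array([435,-48,62.]))):
    print(n,"centre+spindle ends",f(proj(S,o+np.array([[np.cos(a)*u,np.sin(a)*u,0] for u in(-60,-42,0,42,60)]))))
print("saddle tip pairs",f(proj(S,np.array([[435+u*np.cos(a)-v*np.sin(a),-48+u*np.sin(a)+v*np.cos(a),72] for u in(-42,42) for v in(-17,17)]))))
E
```

```text
clock: 17.57
eef_pos: [505.6, 44.4, 154.8]
tool_rot: [-3.139, 0.001, 1.639]
force: [0.5, -0.6, -3.1]
width: 12.8
gripper_force: 59.6
clock: 17.98
eef_pos: [431.8, -48.0, 155.7]
tool_rot: [-3.139, 0.0, 1.632]
force: [-0.7, 0.9, -2.5]
width: 12.7
gripper_force: 59.6
clock: 18.4
eef_pos: [434.1, -44.3, 93.9]
tool_rot: [-3.138, -0.001, 1.64]
force: [-0.2, 0.9, -2.4]
width: 12.5
gripper_force: 59.5
turn deg [-0.22 -0.06  0.14] shift m, now axes [-0.0038  0.0008  0.0349] target axes [-0.0037  0.0007  0.0349] t 18.4
held centre+spindle ends [[81.0, 359.0], [114.0, 337.0], [187.0, 289.0], [258.0, 242.0], [288.0, 222.0]]
seat centre+spindle ends [[91.0, 438.0], [123.0, 417.0], [195.0, 367.0], [265.0, 319.0], [294.0, 299.0]]
saddle tip pairs [[155.0, 413.0], [89.0, 378.0], [298.0, 315.0], [233.0, 283.0]]
```

View pics/r1.png

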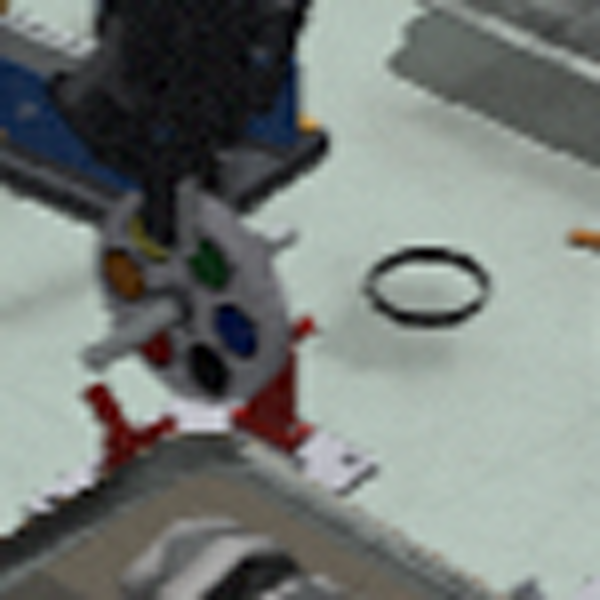

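The wheel hangs upright over the red saddles: spindle ends at (90,358) and (290,238), saddle tips at (97,392), (168,422) and (307,325). It needs about 6 mm towards −y, then down.

```bash
python3 -m handwheel '[[[0,0,0],[-0.005,0,0],1],[[0,0,0],[0,0,0.01],1],[[0,0,0],[0,0,0.01],1],[[0,0,0],[0,0,0.006],1],[[0,0,0],[0,0,0],1]]' && python3 -m handwheel '[[[0,0,0],[0,0,0.004],1],[[0,0,0],[0,0,0.002],1],[[0,0,0],[0,0,0],1],[[0,0,0],[0,0,0],1]]' && python3 -m handwheel '[[[0,0,0],[0,0,0.002],1],[[0,0,0],[0,0,0],1],[[0,0,0],[0,0,0],1]]'
```

```text
clock: 18.87
eef_pos: [435.0, -51.0, 69.9]
tool_rot: [-3.141, -0.0, 1.638]
force: [-0.5, 0.2, -3.0]
width: 12.5
gripper_force: 59.5
clock: 19.2
eef_pos: [434.9, -51.1, 64.4]
tool_rot: [3.141, -0.0, 1.638]
force: [-1.2, -0.5, -3.6]
width: 12.5
gripper_force: 59.7
clock: 19.45
eef_pos: [435.1, -51.1, 62.3]
tool_rot: [3.141, 0.0, 1.638]
force: [0.6, 0.4, -2.3]
width: 12.3
gripper_force: 59.7
```

```bash
python3 -m handwheel '[[[0,0,0],[0,0,0.002],1],[[0,0,0],[0,0,0],1],[[0,0,0],[0,0,0],1]]' && python3 -m handwheel '[[[0,0,0],[0,0,0.001],1],[[0,0,0],[0,0,0],1],[[0,0,0],[0,0,0],1]]' && python3 -m handwheel '[[[0,0,0],[0,0,0.001],1],[[0,0,0],[0,0,0],1],[[0,0,0],[0,0,0],1]]'
```

```text
clock: 19.7
eef_pos: [435.1, -50.6, 61.3]
tool_rot: [3.14, -0.001, 1.638]
force: [-3.0, 1.9, 12.1]
width: 12.6
gripper_force: 61.9
clock: 19.95
eef_pos: [435.2, -50.5, 61.1]
tool_rot: [3.14, -0.002, 1.638]
force: [-4.1, 1.8, 25.1]
width: 12.6
gripper_force: 63.5
clock: 20.2
eef_pos: [435.2, -50.5, 60.9]
tool_rot: [3.139, -0.002, 1.637]
force: [-6.1, 3.0, 36.3]
width: 12.7
gripper_force: 65.2
```

```bash
python3 -m handwheel '[[[0,0,0],[0,0,-0.002],1],[[0,0,0],[0,0,0],1]]' && python3 -m handwheel '[[[0,0,0],[0,0,0],0.85],[[0,0,0],[0,0,0],0.75],[[0,0,0],[0,0,0],0.6],[[0,0,0],[0,0,0],0.3],[[0,0,0],[0,0,0],0]]' && python3 -m handwheel '[[[0,0,0],[0,0,0],0],[[0,0,0],[0,0,-0.02],0],[[0,0,0],[0,0,-0.035],0],[[0,0,0],[0,0,-0.035],0],[[0,0,0],[0,0,-0.01],0]]' && python3 -m handwheel '[[[0,0,0],[-0.02,0,0],0],[[0,0,0],[-0.035,0.005,0],0],[[0,0,0],[-0.04,0.005,0],0],[[0,0,0],[-0.04,0.005,0],0],[[0,0,0],[-0.04,0.005,0],0]]'  && python3 -m handwheel '[[[0,0,0],[-0.04,0.005,0],0],[[0,0,0],[-0.03,0.003,0],0],[[0,0,0],[-0.01,0,0],0],[[0,0,0],[0,0,0],0]]' && python3 - <<'E'
from h import *
need(466,-355,59,93.4)
S=ctrl.get_image("scene");T=ctrl.get_image("top")
cv2.imwrite("pics/r2s.png",S["pixels"][:,:,::-1]);cv2.imwrite("pics/r2t.png",T["pixels"][:,:,::-1])
h=cv2.cvtColor(S["pixels"],cv2.COLOR_RGB2HSV)[245:290,285:330]
for n,lo,hi in(("orange",(9,120,60),(20,255,255)),("yellow",(22,90,70),(36,255,255)),("green",(45,90,30),(85,255,255)),("blue",(105,120,50),(130,255,255))):
    m=cv2.moments(cv2.inRange(h,lo,hi),True)
    if m["m00"]>2: print(n,int(m["m00"]),round(m["m10"]/m["m00"]+285,1),round(m["m01"]/m["m00"]+245,1))
print("seat",proj(S,[435-7,-50,62]))
# top-view: bright spindle rows vs saddle
g=cv2.cvtColor(T["pixels"],cv2.COLOR_RGB2GRAY);x,y=np.round(proj(T,[435,-50,62])[0]).astype(int);print("top seat px",x,y)
for r in range(y-26,y+27,2): print(r,"".join("%4d"%v for v in g[r,x-18:x+19:1]))
E
```

```text
clock: 20.37
eef_pos: [435.2, -50.6, 61.3]
tool_rot: [3.14, -0.001, 1.638]
force: [-3.0, 1.7, 15.2]
width: 12.5
gripper_force: 62.2
clock: 20.78
eef_pos: [434.7, -51.2, 60.0]
tool_rot: [-3.141, 0.0, 1.638]
force: [-0.5, 0.7, 0.8]
width: 56.7
gripper_force: 0.0
clock: 21.2
eef_pos: [436.9, -51.8, 163.7]
tool_rot: [3.136, 0.001, 1.637]
force: [1.2, -0.3, 0.9]
width: 85.6
gripper_force: 0.0
clock: 21.62
eef_pos: [466.5, -225.8, 160.1]
tool_rot: [-3.141, -0.0, 1.639]
force: [0.0, 0.3, -0.2]
width: 85.4
gripper_force: 0.0
clock: 21.95
eef_pos: [478.9, -307.3, 159.8]
tool_rot: [-3.141, 0.002, 1.633]
force: [-1.0, 0.5, -0.4]
width: 85.3
gripper_force: 0.0
turn deg [-0.04  0.12  0.17] shift m, now axes [-0.0466 -0.0158  0.1009] target axes [-0.0469 -0.0157  0.1008] t 21.95
orange 17 297.9 264.4
yellow 17 298.7 264.1
green 14 305.5 266.0
blue 73 300.2 251.4
seat [[303.25170926 272.09357956]]
top seat px 343 297
271  160 161 163 160 162 162 160 161 161 163 162 162 160 162 161 162 161 162 163 160 162 166 163 164 161 161 162 157 160 160 161 161 160 161 164 164 165
273  164 160 162 160 162 163 16
[... 3246 characters left out ...]
  98 103 122 142 149 138 121 119 123 122 120 126 137 146 153 151 156 160 164 164 159 159
317  167 168 167 171 167 157 152 156 155 154 164 166 155 136 126 129 136 141 143 145 135 136 146 152 158 155 158 157 155 156 157 159 160 163 163 164 165
319  166 163 164 165 164 163 160 160 159 160 162 163 165 160 158 159 159 155 139 120 112 118 141 157 161 164 164 162 164 163 164 163 162 164 163 166 163
321  165 165 163 164 164 163 165 168 163 166 163 165 166 164 165 164 165 158 154 148 146 152 160 163 162 165 163 161 161 162 165 163 162 162 161 165 164
323  164 163 164 163 165 165 164 163 165 166 165 164 163 165 164 163 164 164 159 163 165 164 163 163 160 164 167 164 161 161 163 163 164 162 163 164 163
```

The top view shows the first wheel's spindle centred in both red Vs. Now the second wheel.

```bash
python3 -m handwheel '[[[0,0,0],[-0.025,-0.008,0],0],[[0,0,0],[-0.022,-0.008,0.02],0],[[0,0,0],[0,0,0.03],0],[[0,0,0],[0,0,0.03],0],[[0,0,0],[0,0,0.015],0]]' && python3 -m handwheel '[[[0,0,0],[0,0,0.006],0],[[0,0,0],[0,0,0],0],[[0,0,0],[0,0,0],0.4],[[0,0,0],[0,0,0],0.6],[[0,0,0],[0,0,0],0.7]]' && python3 -m handwheel '[[[0,0,0],[0,0,0],0.8],[[0,0,0],[0,0,0],0.9],[[0,0,0],[0,0,0],1],[[0,0,0],[0,0,0],1],[[0,0,0],[0,0,0],1]]'
```

```text
clock: 22.47
eef_pos: [465.8, -347.3, 62.2]
tool_rot: [-3.138, -0.005, 1.64]
force: [-0.4, 0.9, -0.5]
width: 85.3
gripper_force: 0.0
clock: 22.88
eef_pos: [468.0, -351.8, 60.7]
tool_rot: [3.14, 0.001, 1.638]
force: [0.4, -0.6, 0.2]
width: 51.9
gripper_force: 0.0
clock: 23.3
eef_pos: [466.4, -351.8, 60.0]
tool_rot: [-3.141, -0.0, 1.637]
force: [-2.5, 1.5, 6.2]
width: 12.5
gripper_force: 60.4
```

```bash
python3 -m handwheel '[[[0,0,0],[0,0,-0.01],1],[[0,0,0],[0,0,-0.02],1],[[0,0,0],[0,0,-0.03],1],[[0,0,0],[0,0,-0.03],1],[[0,0,0],[0,0,-0.01],1]]' && python3 -c 'from h import *;need(588.5,141,83,95.3)'
```

```text
clock: 23.72
eef_pos: [468.6, -353.3, 163.4]
tool_rot: [3.137, 0.004, 1.638]
force: [0.9, -0.9, -2.1]
width: 12.7
gripper_force: 59.4
turn deg [ 0.27  0.24 -1.47] shift m, now axes [0.4856 0.1523 0.0791] target axes [0.4811 0.165  0.0804] t 23.7167
```

```bash
python3 -m handwheel '[[[0,0,-1.5],[0,0,0],1],[[0,0,0],[0.014,0.005,0],1],[[0,0,0],[0.028,0.0095,0],1],[[0,0,0],[0.035,0.012,0],1],[[0,0,0],[0.035,0.012,0],1]]' && python3 -m handwheel '[[[0,0,0],[0.035,0.012,0],1],[[0,0,0],[0.035,0.012,0],1],[[0,0,0],[0.035,0.012,0],1],[[0,0,0],[0.035,0.012,0],1],[[0,0,0],[0.035,0.012,0],1]]' && python3 -m handwheel '[[[0,0,0],[0.035,0.012,0],1],[[0,0,0],[0.035,0.012,0],1],[[0,0,0],[0.035,0.012,0],1],[[0,0,0],[0.035,0.012,0],1],[[0,0,0],[0.035,0.012,0],1]]' && python3 -m handwheel '[[[0,0,0],[0.013,0.0045,0],1],[[0,0,0],[0.006,0.002,0],1],[[0,0,0],[0,0,0],1],[[0,0,0],[0,0,0],1],[[0,0,0],[0,0,0],1]]' && python3 -c 'from h import *;need(588.5,141,83,95.3)'
```

```text
clock: 24.13
eef_pos: [493.5, -235.2, 157.3]
tool_rot: [-3.139, -0.001, 1.663]
force: [1.3, -0.4, -3.2]
width: 12.6
gripper_force: 59.3
clock: 24.55
eef_pos: [537.1, -54.5, 157.4]
tool_rot: [-3.138, -0.001, 1.665]
force: [1.0, -0.3, -3.1]
width: 12.8
gripper_force: 59.3
clock: 24.97
eef_pos: [580.4, 125.1, 157.1]
tool_rot: [-3.138, 0.0, 1.666]
force: [0.7, 0.4, -3.2]
width: 12.5
gripper_force: 59.3
clock: 25.38
eef_pos: [586.0, 139.7, 158.7]
tool_rot: [-3.14, 0.002, 1.661]
force: [0.7, -0.2, -4.2]
width: 12.3
gripper_force: 59.3
turn deg [-0.08  0.1  -0.13] shift m, now axes [0.0012 0.0028 0.0757] target axes [0.001  0.0026 0.0757] t 25.3833
```

```bash
python3 -m handwheel '[[[0,0,0],[0,0.002,0.015],1],[[0,0,0],[0,0,0.025],1],[[0,0,0],[0,0,0.02],1],[[0,0,0],[0,0,0.01],1],[[0,0,0],[0,0,0],1]]' && python3 -m handwheel '[[[0,0,0],[0,0,0.001],1],[[0,0,0],[0,0,0],1],[[0,0,0],[0,0,0],1]]' && python3 -m handwheel '[[[0,0,0],[0,0,0.001],1],[[0,0,0],[0,0,0],1],[[0,0,0],[0,0,0],1]]' && python3 -m handwheel '[[[0,0,0],[0,0,0.001],1],[[0,0,0],[0,0,0],1],[[0,0,0],[0,0,0],1]]'
```

```text
clock: 25.8
eef_pos: [586.5, 140.7, 87.1]
tool_rot: [-3.137, 0.001, 1.662]
force: [-0.4, -0.7, -3.2]
width: 12.8
gripper_force: 59.2
clock: 26.05
eef_pos: [589.6, 142.6, 89.5]
tool_rot: [3.139, -0.0, 1.664]
force: [-1.2, -0.4, -2.4]
width: 12.9
gripper_force: 59.2
clock: 26.3
eef_pos: [588.7, 143.0, 87.7]
tool_rot: [3.141, -0.0, 1.664]
force: [-0.4, -0.9, -2.8]
width: 12.4
gripper_force: 59.2
clock: 26.55
eef_pos: [588.4, 142.9, 86.2]
tool_rot: [-3.141, -0.0, 1.664]
force: [0.4, -0.2, -3.0]
width: 12.7
gripper_force: 59.2
```

```bash
python3 -m handwheel '[[[0,0,0],[0,0,0.002],1],[[0,0,0],[0,0,0],1],[[0,0,0],[0,0,0],1]]' && python3 -m handwheel '[[[0,0,0],[0,0,0.001],1],[[0,0,0],[0,0,0],1],[[0,0,0],[0,0,0],1]]' && python3 -m handwheel '[[[0,0,0],[0,0,0.0007],1],[[0,0,0],[0,0,0],1],[[0,0,0],[0,0,0],1]]'
```

```text
clock: 26.8
eef_pos: [588.3, 142.8, 84.0]
tool_rot: [-3.141, 0.0, 1.664]
force: [-0.1, 0.8, -3.4]
width: 12.4
gripper_force: 59.3
clock: 27.05
eef_pos: [588.5, 142.9, 83.2]
tool_rot: [3.142, -0.0, 1.664]
force: [-0.0, -0.7, -3.2]
width: 12.4
gripper_force: 59.3
clock: 27.3
eef_pos: [588.6, 142.9, 82.8]
tool_rot: [3.141, -0.0, 1.664]
force: [-1.7, 0.7, 0.9]
width: 12.5
gripper_force: 59.8
```

```bash
python3 snap.py d0 && python3 -m handwheel '[[[0,0,0],[0,0,0],0.9],[[0,0,0],[0,0,0],0.7],[[0,0,0],[0,0,0],0.5],[[0,0,0],[0,0,0],0.3],[[0,0,0],[0,0,0],0.1]]' && python3 snap.py d1 &&  for i in 2 3 4 5 6; do python3 -m handwheel '[[[0,0,0],[0,0,0],0],[[0,0,0],[0,0,0],0],[[0,0,0],[0,0,0],0],[[0,0,0],[0,0,0],0],[[0,0,0],[0,0,0],0]]' | grep clock && python3 snap.py d$i; done
```

```text
red 8 -5.6 -5.8 | red2 4 -6.0 -5.5 | orange 5 2.6 0.0 | yellow 16 5.2 -0.6 | green 11 5.1 5.3 | blue 225 -0.9 13.2 | 
clock: 27.77
eef_pos: [588.6, 142.9, 82.5]
tool_rot: [3.141, 0.0, 1.664]
force: [0.3, 1.0, -0.3]
width: 60.6
gripper_force: 0.0
orange 14 -0.1 -6.1 | yellow 17 4.9 -0.9 | green 10 5.0 5.4 | blue 224 -1.0 13.2 | 
clock: 28.23
red 5 -5.0 -5.2 | orange 13 -0.1 -6.2 | yellow 16 5.1 -0.9 | green 9 5.1 5.2 | blue 228 -1.0 13.2 | 
clock: 28.7
red 4 -5.2 -4.8 | orange 13 0.4 -4.8 | yellow 17 5.1 -0.3 | green 10 5.2 5.1 | blue 226 -1.2 13.2 | 
clock: 29.17
red 3 -5.3 -5.0 | red2 3 -5.0 -5.0 | orange 14 -0.1 -6.1 | yellow 15 5.2 -0.7 | green 9 5.1 5.2 | blue 225 -1.0 13.2 | 
clock: 29.63
red 5 -5.2 -5.0 | orange 13 0.0 -5.8 | yellow 16 5.2 -0.2 | green 11 5.1 5.3 | blue 226 -1.2 13.2 | 
clock: 30.1
red2 4 -5.2 -4.8 | orange 13 0.0 -5.9 | yellow 15 5.1 -0.7 | green 9 5.1 5.2 | blue 228 -1.0 13.2 |
```

The second wheel's windows stayed put for over 2 s, so it's balanced and goes to green.

```bash
python3 -m handwheel '[[[0,0,0],[0,0,0],0.4],[[0,0,0],[0,0,0],0.6],[[0,0,0],[0,0,0],0.7],[[0,0,0],[0,0,0],0.8],[[0,0,0],[0,0,0],0.9]]' && python3 -m handwheel '[[[0,0,0],[0,0,0],1],[[0,0,0],[0,0,0],1],[[0,0,0],[0,0,0],1],[[0,0,0],[0,0,0],1]]' && python3 -m handwheel '[[[0,0,0],[0,0,-0.01],1],[[0,0,0],[0,0,-0.02],1],[[0,0,0],[0,0,-0.025],1],[[0,0,0],[0,0,-0.015],1],[[0,0,0],[0,0,-0.005],1]]' && python3 -c 'from h import *;need(452,278,95,98)'
```

```text
clock: 30.57
eef_pos: [588.5, 142.9, 82.5]
tool_rot: [-3.142, -0.0, 1.664]
force: [-0.3, 0.4, 0.1]
width: 25.5
gripper_force: 0.0
clock: 30.9
eef_pos: [588.1, 143.0, 82.6]
tool_rot: [-3.141, -0.0, 1.664]
force: [-1.4, 1.2, 1.8]
width: 12.3
gripper_force: 60.4
clock: 31.32
eef_pos: [590.4, 142.9, 160.3]
tool_rot: [3.137, -0.0, 1.664]
force: [0.3, -0.4, -2.5]
width: 12.6
gripper_force: 59.8
turn deg [ 0.28 -0.02 -2.68] shift m, now axes [ 0.1473 -0.1255  0.0648] target axes [ 0.1531 -0.1182  0.0653] t 31.3167
```

```bash
python3 -m handwheel '[[[0,0,-2.7],[0,0,0],1],[[0,0,0],[0.015,-0.012,0],1],[[0,0,0],[0.025,-0.02,0],1],[[0,0,0],[0.03,-0.023,0],1],[[0,0,0],[0.03,-0.023,0],1]]' && python3 -m handwheel '[[[0,0,0],[0.028,-0.022,0],1],[[0,0,0],[0.017,-0.013,0],1],[[0,0,0],[0.008,-0.005,0],1],[[0,0,0],[0,0,0],1],[[0,0,0],[0,0,0],1]]' && python3 -m handwheel '[[[0,0,0],[0,0,0.01],1],[[0,0,0],[0,0,0.02],1],[[0,0,0],[0,0,0.02],1],[[0,0,0],[0,0,0.01],1],[[0,0,0],[0,0,0],1]]' && python3 -m handwheel '[[[0,0,0],[0,0,0],1],[[0,0,0],[0,0,0],1]]' && python3 - <<'E'
from h import *
need(452,278,62,98)
S=ctrl.get_image("scene");s=ctrl.read_state();o=cv2.imread("pics/scene0.png")
c=s["eef_pos"]+[0,-3,2];a=np.radians(8)
# compare saddle blobs (pics/scene0) with predicted saddles
st=np.array([452,275,58.])
print("pred saddle centres",proj(S,st+np.array([[u*np.cos(a),u*np.sin(a),0] for u in(-42,42)])).round(1).tolist(),"seen (235.5,241.7),(251.8,232.8)")
a=np.radians(3.8);st=np.array([435,-48.,58]);print("red pred",proj(S,st+np.array([[u*np.cos(a),u*np.sin(a),0] for u in(-42,42)])).round(1).tolist(),"seen (294.2,277.8 part hidden),(312.5,271.6)")
E
```

```text
clock: 31.73
eef_pos: [496.0, 230.9, 156.8]
tool_rot: [-3.141, 0.001, 1.709]
force: [-0.1, 1.7, -2.2]
width: 12.4
gripper_force: 59.8
clock: 32.15
eef_pos: [450.9, 277.3, 157.4]
tool_rot: [3.141, 0.001, 1.711]
force: [1.1, -0.4, -3.6]
width: 12.5
gripper_force: 59.8
clock: 32.57
eef_pos: [449.7, 275.4, 95.0]
tool_rot: [-3.138, 0.003, 1.708]
force: [-0.7, -0.0, -2.4]
width: 12.2
gripper_force: 59.8
clock: 32.73
eef_pos: [451.4, 277.4, 98.1]
tool_rot: [3.14, -0.0, 1.71]
force: [0.8, 0.3, -3.1]
width: 12.5
gripper_force: 59.8
turn deg [ 0.08 -0.01 -0.04] shift m, now axes [0.0005 0.0006 0.0361] target axes [0.0005 0.0006 0.0361] t 32.7333
pred saddle centres [[235.2, 237.2], [251.6, 227.2]] seen (235.5,241.7),(251.8,232.8)
red pred [[295.4, 278.1], [313.1, 265.9]] seen (294.2,277.8 part hidden),(312.5,271.6)
```

```bash
python3 -m handwheel '[[[0,0,0],[0,0,0.01],1],[[0,0,0],[0,0,0.012],1],[[0,0,0],[0,0,0.007],1],[[0,0,0],[0,0,0],1],[[0,0,0],[0,0,0],1]]' && python3 -m handwheel '[[[0,0,0],[0,0,0.002],1],[[0,0,0],[0,0,0],1],[[0,0,0],[0,0,0],1]]' && python3 -m handwheel '[[[0,0,0],[0,0,0.002],1],[[0,0,0],[0,0,0],1],[[0,0,0],[0,0,0],1]]' && python3 -m handwheel '[[[0,0,0],[0,0,0.001],1],[[0,0,0],[0,0,0],1],[[0,0,0],[0,0,0],1]]'
```

```text
clock: 33.2
eef_pos: [450.1, 277.7, 68.3]
tool_rot: [-3.141, 0.0, 1.711]
force: [0.0, 0.9, -2.6]
width: 12.8
gripper_force: 59.7
clock: 33.45
eef_pos: [450.5, 278.0, 66.8]
tool_rot: [3.141, -0.0, 1.711]
force: [-0.1, -0.6, -2.3]
width: 12.6
gripper_force: 59.7
clock: 33.7
eef_pos: [450.2, 277.8, 64.5]
tool_rot: [-3.142, -0.0, 1.711]
force: [0.5, -0.7, -3.0]
width: 12.5
gripper_force: 59.7
clock: 33.95
eef_pos: [450.2, 277.9, 63.5]
tool_rot: [-3.142, -0.0, 1.711]
force: [0.0, -0.4, -3.7]
width: 12.4
gripper_force: 59.7
```

```bash
python3 -m handwheel '[[[0,0,0],[0,0,0.001],1],[[0,0,0],[0,0,0],1],[[0,0,0],[0,0,0],1]]' && python3 -m handwheel '[[[0,0,0],[0,0,0.001],1],[[0,0,0],[0,0,0],1],[[0,0,0],[0,0,0],1]]' && python3 -m handwheel '[[[0,0,0],[0,0,0.001],1],[[0,0,0],[0,0,0],1],[[0,0,0],[0,0,0],1]]'
```

```text
clock: 34.2
eef_pos: [450.3, 277.9, 62.5]
tool_rot: [3.142, -0.0, 1.711]
force: [0.1, 0.9, -3.2]
width: 12.5
gripper_force: 59.8
clock: 34.45
eef_pos: [450.4, 278.2, 61.7]
tool_rot: [3.141, -0.001, 1.711]
force: [-0.2, 0.3, 0.3]
width: 12.6
gripper_force: 60.2
clock: 34.7
eef_pos: [450.4, 278.4, 61.2]
tool_rot: [3.141, -0.001, 1.712]
force: [-2.0, -0.5, 5.7]
width: 12.8
gripper_force: 61.0
```

```bash
python3 -m handwheel '[[[0,0,0],[0,0,0],0.85],[[0,0,0],[0,0,0],0.75],[[0,0,0],[0,0,0],0.6],[[0,0,0],[0,0,0],0.3],[[0,0,0],[0,0,0],0]]' && python3 -m handwheel '[[[0,0,0],[0,0,0],0],[[0,0,0],[0,0,-0.02],0],[[0,0,0],[0,0,-0.035],0],[[0,0,0],[0,0,-0.035],0],[[0,0,0],[0,0,-0.03],0]]' && python3 -m handwheel '[[[0,0,0],[-0.02,0.01,0],0],[[0,0,0],[-0.04,0.02,0],0],[[0,0,0],[-0.04,0.02,0],0],[[0,0,0],[-0.04,0.02,0],0],[[0,0,0],[-0.03,0.02,0],0]]' && python3 -m handwheel '[[[0,0,0],[-0.03,0,0],0],[[0,0,0],[-0.02,0,0],0],[[0,0,0],[0,0,0],0],[[0,0,0],[0,0,0],0]]' && python3 - <<'E'
from h import *
S=ctrl.get_image("scene");T=ctrl.get_image("top")
a=T["pixels"][265:325,195:275,::-1];b=T["pixels"][265:325,305:385,::-1]
cv2.imwrite("pics/f.png",np.hstack([cv2.resize(x,(400,300),interpolation=cv2.INTER_CUBIC) for x in(a,b)]))
g=cv2.cvtColor(T["pixels"],cv2.COLOR_RGB2GRAY);x,y=np.round(proj(T,[452,275,62])[0]).astype(int);print("top seat px",x,y)
for r in range(y-26,y+27,2): print(r,"".join("%4d"%v for v in g[r,x-16:x+17]))
E
```

```text
clock: 35.12
eef_pos: [450.3, 277.6, 60.4]
tool_rot: [-3.142, 0.0, 1.711]
force: [-0.2, -0.4, 1.2]
width: 57.1
gripper_force: 0.0
clock: 35.53
eef_pos: [450.4, 277.5, 182.2]
tool_rot: [3.141, 0.0, 1.711]
force: [-0.3, 1.5, 0.2]
width: 85.6
gripper_force: 0.0
clock: 35.95
eef_pos: [558.6, 126.4, 180.7]
tool_rot: [-3.141, 0.001, 1.709]
force: [0.1, 0.4, 0.6]
width: 85.3
gripper_force: 0.0
clock: 36.28
eef_pos: [564.9, 78.5, 180.4]
tool_rot: [-3.141, 0.0, 1.708]
force: [-0.7, 1.2, -0.2]
width: 85.2
gripper_force: 0.0
top seat px 225 293
267  154 152 158 154 152 150 151 148 146 144 143 143 143 144 146 150 151 148 147 146 143 145 143 141 145 151 149 152 154 154 153 150 148
269  157 155 157 157 156 155 152 151 148 150 148 144 144 143 143 145 146 148 146 143 145 144 148 148 151 152 153 156 157 157 160 152 150
271  156 156 156 154 154 157 154 151 151 147 147 144 140 139 142 147 150 148 150 147 147 149 148 151 153 157 158 155 153 162 166 162 147
273  154 150 151 147 151 148 146 145 145 144 146 150 157 142 136 147 155 154 151 153 159 165 167 172 177 179 179 175 159 148 158 155 143
275  151 150
[... 2438 characters left out ...]
105 109 116 116
311  132 130 132 131 135 139 152 166 169 154 139 138 151 158 161 160 150 138 149 151 131 103  95 100 100  93  94  99 107 111 112 113 117
313  134 137 138 139 139 143 145 155 162 157 158 168 169 171 173 171 154 138 143 147 128 113 108 100  91  90  98 103 106 111 112 121 119
315  132 134 138 139 140 146 144 145 145 148 153 152 147 140 140 142 142 136 133 132 133 132 131 122 103  95 101 106 108 107 115 118 118
317  134 136 137 143 143 148 148 153 153 150 155 155 154 153 152 147 146 145 145 145 146 143 139 119 102  98 100 104 105 107 108 106  98
319  143 145 148 150 150 156 156 156 157 156 158 159 161 163 160 157 159 157 154 154 155 149 134 108  93  93  89  88  81  74  70  67  63
```

View pics/f.png

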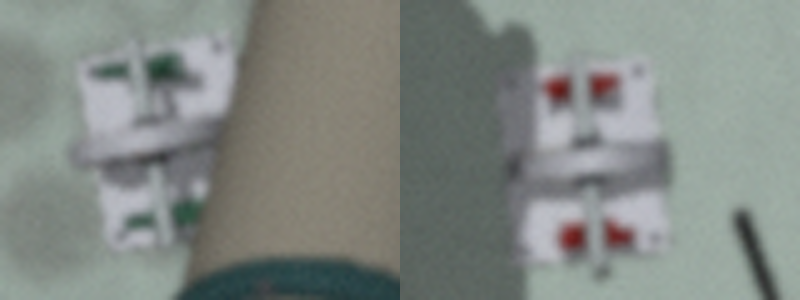

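The last picture shows each spindle lying between both halves of its saddles: green at (135,68) and (163,218), red at (580,88) and (595,237). The gripper is clear, so I'm handing in.

```bash
python3 -c 'from cell import ctrl;print(ctrl.finish_job())'
```

```text
the job is handed in; nothing more can be done
None
```

I tested both wheels and handed the job in at about 36 s: the one that turned by itself is in the red rack, the one that stayed put is in the green rack; the last picture showed both seated, but no verdict came back.

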